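# Sort two spare gears by mesh on their master gears

### The job

Two spare blue drive gears of the pasta machine, one with a few coarse teeth and one with many fine teeth, have to be sorted and checked on the two gauge plates. Lay each gear flat on the plate whose brass master gear has the same number of teeth, hub up beside the master gear, and push it in until the teeth of the two are fully in mesh. Leave both gears lying there in mesh.

Things in the scene. Friction and masses are not known exactly. Their poses are not given: they have to be found in the camera images.
- coarse_gear: loose blue gear, 8 coarse round-tipped teeth, lying flat. Disc 12 mm thick, 64 mm across tooth tips, 45 mm across roots. A round steel hub, 24 mm in diameter, stands up from its middle, 12 to 50 mm above the underside: grip it there. 0.11 to 0.23 kg. Origin: centre of the underside; z up along the hub; one tooth points along +x, the others every 360/8 degrees.
- fine_gear: loose blue gear, 14 fine round-tipped teeth, lying flat. Disc 12 mm thick, 64 mm across tooth tips, 49 mm across roots. A round steel hub, 24 mm in diameter, stands up from its middle, 12 to 50 mm above the underside: grip it there. 0.11 to 0.23 kg. Origin: centre of the underside; z up along the hub; one tooth points along +x, the others every 360/14 degrees.
- coarse_stand: fixed dark steel plate 140 x 90 x 8 mm with the 8-tooth (coarse) brass master gear. Origin: centre of its underside; x along the 140 mm side towards the master gear's end, z up. The master's post stands on the centre line at x = +35 mm; the loose gear goes on the free -x half. The two plates differ only in their master gears.
- fine_stand: fixed dark steel plate 140 x 90 x 8 mm with the 14-tooth (fine) brass master gear. Origin: centre of its underside; x along the 140 mm side towards the master gear's end, z up. The master's post stands on the centre line at x = +35 mm; the loose gear goes on the free -x half. The two plates differ only in their master gears.
- coarse_post (a point): axis of the 8-tooth brass master gear, on the plate's top (8 mm above the table). Its teeth are as those of coarse_gear; it lies 8 to 20 mm above the table, its washer and post rise to 24 mm, no hub. Tips touch tips when the axes of the two gears are 64 mm apart; the teeth are fully in mesh at 55 to 57 mm.
- fine_post (a point): axis of the 14-tooth brass master gear, on the plate's top (8 mm above the table). Its teeth are as those of fine_gear; it lies 8 to 20 mm above the table, its washer and post rise to 24 mm, no hub. Tips touch tips when the axes of the two gears are 64 mm apart; the teeth are fully in mesh at 57 to 58 mm.
- coarse_master (a joint): turn of the 8-tooth master gear on its post, rad, positive anticlockwise from above. At 0 one tooth points along the plate's +x, the others follow every 360/8 degrees. Turns very easily (0.003 N m), so teeth pushed gently against it find their gaps.
- fine_master (a joint): turn of the 14-tooth master gear on its post, rad, positive anticlockwise from above. At 0 one tooth points along the plate's +x, the others follow every 360/14 degrees. Turns very easily (0.003 N m), so teeth pushed gently against it find their gaps.
Not all that is in view belongs to the job. Leave any purple look-alike of the fine_gear alone.

How it is judged:
By the outcome, as a careful person would: the job done as asked, in the order asked, and still so for the second after the job is handed in, with the robot touching nothing.
It also fails if it takes over 54 s, if anything falls off the work surface, if the arm or the gripper's body presses on something with over 40 N, if the wrist force passes 120 N, or if a joint passes its speed limit or range.

### The arm

A 6-joint arm with a two-finger parallel gripper is mounted at the origin on a cart in front of the work surface, level with it; the furniture and walls round the work are solid. World frame = base frame: x ahead of the robot, y to its left, z up, the work surface at z = 0. Lengths are in m, angles in rad, forces in N, time in s.
With the tool pointing down it reaches from about 0.225 to 0.875 m from the base axis. Payload 3.4 kg.
Tool frame: the origin (TCP) lies on the centre line of the jaws, within the pads' length; the fingertips stand 11 mm ahead of it and the grasp point (between the pads) lies 8 mm behind it; z points along the fingers, y is the line along which they close (so a half turn about z gives the same grasp; the last joint's range is limited). The gripper opens to 85 mm and grips with 20 to 120 N. Pads are 22 mm wide; open, the fingers measure 114 mm over their backs; the gripper's body (76 mm by 85 mm) begins 54 mm behind the grasp point. The pads swing forward as they close: fully open they stand 13 mm farther back than shut.
Start: joints at [1.129, 0.276, 1.505, -0, 1.361, -0.121], TCP at [0.181, 0.546, 0.242] pointing down, gripper open.
Joint ranges: [-2.89, 2.89], [-0.75, 2.08], [0.22, 2.7], [-1.18, 4.32], [0.11, 2.71], [-2.7, 2.7]. Speed limits (rad/s): [2.57, 2.57, 3.14, 3.14, 3.14, 3.14].

### API

Orientations are given as a unit quaternion [w, x, y, z].
In Python, from rig import manip, eyes, job gives the robot as it stands.
- The arm moves only by the tool drive_tool, never from a script. Its argument "rows" is a list of rows, each a list of 3 entries, a list of its own where there are three numbers: the turn, a rotation vector about the world's x, y, z in rad, then the shift along the world's x, y, z in cm, then the finger opening in cm, from 0 to 8.54. A call has 1 to 8 rows; each row shifts and turns the commanded pose from where the row before left it; what a row does not reach is not made up. A row lasts 1/8 s, in which the tool goes at most 62.5 mm and 10.7 degrees, less where a joint would pass 70% of its speed; a pose out of reach is approached as far as the arm can. A call is refused whole if a number of a shift passes 6.25 or a number of a turn 0.188, either way. A call with a gripper value outside its range is refused whole. The fingers move at their own pace and stop on an object; "force" is the grip in N (left out, the last holds). Time passes only in rows, so rows that do not move let the fingers close. It gives the time, the measured TCP pose, the force, the opening and the grip force at its end, in the units of the state.
- manip.get_state(): the state, without advancing time (a new reading comes with each control period).
- eyes.get_image(name): name is "scene" or "top" or "wrist"; returns the picture (400x640x3 uint8, red, green, blue); there is no depth.
- eyes.get_calibration(name): a dict with "camera_matrix" (3x3 intrinsics, pixels), "view" (4x4, takes a point from world to camera coordinates). Camera axes: x right, y up, looking along -z (the intrinsics and any distortion apply to the point x, -y, -z); pixel columns grow to the right and rows downward; lengths in m; the calibration is good to about 2 mm. The wrist camera is an equidistant fisheye: a pixel r from the principal point sees the ray r / f radians off the axis. A picture is of the moment at which its call begins: read the wrist's pose just before it. get_calibration takes no time and is no camera call; for the wrist camera it gives the pose at the moment of the call.
- job.sign_off(): hands the job in; it is judged then, once.
The state is a dict: "clock": time; "qpos": joint angles; "qd": joint speeds; "effort": joint torques, N m; "position": TCP position; "ee_rot": TCP orientation; "contact_force": force on the tool from outside, world axes, zero at the start; "moment": the same for the moment, N m; "width": finger opening in m; "gripper_force": force on a finger pad.
Only numpy, scipy, OpenCV 4.12 (cv2) and the standard library are available. Lean on these libraries where they do the work, as an engineer would, in place of code of your own. Each camera call takes 0.05 s, during which the arm holds its last target. There are 200 camera calls.

## Working session

There is one attempt and no reset: what is moved stays moved. The work goes in short steps, Python scripts to look and compute and a tool call to move; the robot and the scene stay as the last step left them, time stands still between calls to the robot, and variables do not carry over. Pictures are saved under pics/ and viewed, at most 10 in all, crops included, and the job is handed in when it is done.

Besides the shell and the picture viewer there is one more tool, called as a command line: name --argument value ..., lists and objects as JSON in quotes. drive_tool: Moves the arm, as the interface text tells. Its arguments: {"type":"object","properties":{"rows":{"type":"array"},"force":{"type":"number"}},"required":["rows"]}

```bash
mkdir -p pics
cat > h.py <<'E'
import numpy as np, cv2
from rig import manip, eyes, job
def grab(n,f=None):
    im=np.ascontiguousarray(eyes.get_image(n)[:,:,::-1])
    if f: cv2.imwrite('pics/'+f,im)
    return im
def ray(n,px):
    c=eyes.get_calibration(n);K=np.array(c["camera_matrix"]);V=np.array(c["view"])
    u=(px[0]-K[0,2])/K[0,0];v=(px[1]-K[1,2])/K[1,1]
    if n=="wrist":
        r=np.hypot(u,v)+1e-12;d=np.array([u/r*np.sin(r),-v/r*np.sin(r),-np.cos(r)])
    else: d=np.array([u,-v,-1.])
    R=V[:3,:3];return -R.T@V[:3,3],R.T@d
def onz(n,px,z):
    o,d=ray(n,px);return o+d*(z-o[2])/d[2]
E
python3 - <<'E'
from h import *
a=grab("top","top.png");b=grab("scene","scene.png")
for n in("top","scene"):
    c=eyes.get_calibration(n);print({k:np.round(v,3).tolist() if k!='x' else v for k,v in c.items()})
s=manip.get_state();print(s)
E
```

```text
{'camera_matrix': [[406.553, 0.0, 319.781], [0.0, 406.553, 204.163], [0.0, 0.0, 1.0]], 'view': [[-0.006, -1.0, -0.0, 0.149], [0.998, -0.006, 0.066, -0.564], [-0.066, -0.0, 0.998, -0.877], [0.0, 0.0, 0.0, 1.0]]}
{'camera_matrix': [[454.254, 0.0, 315.138], [0.0, 454.254, 195.098], [0.0, 0.0, 1.0]], 'view': [[0.662, -0.749, 0.024, -0.259], [0.402, 0.382, 0.832, -0.312], [-0.633, -0.541, 0.554, -0.445], [0.0, 0.0, 0.0, 1.0]]}
{'clock': 0.1, 'qpos': array([ 1.12900837e+00,  2.76551372e-01,  1.50603335e+00, -2.19350026e-05,
        1.36070731e+00, -1.21035918e-01]), 'qd': array([ 0.0005734 , -0.00178842, -0.00254088, -0.00047876, -0.00052859,
        0.00053375]), 'effort': array([ 1.35652295e-03, -4.17694795e+01, -2.46405637e+01, -4.36307459e-05,
        5.72166959e-03,  2.03849311e-05]), 'position': array([0.18111699, 0.54523825, 0.24150433]), 'ee_rot': array([-2.25666207e-04,  1.59687085e-01,  9.87167317e-01, -8.19242983e-04]), 'contact_force': array([-0.21125375,  0.34868826, -0.8875998 ]), 'moment': array([ 0.02699439, -0.02392193, -0.00674994]), 'gripper_force': 0.0, 'width': 0.08509861079285753}
```

View pics/top.png

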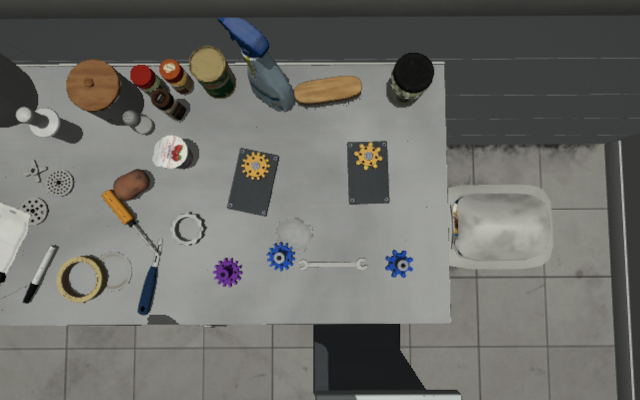

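View pics/scene.png

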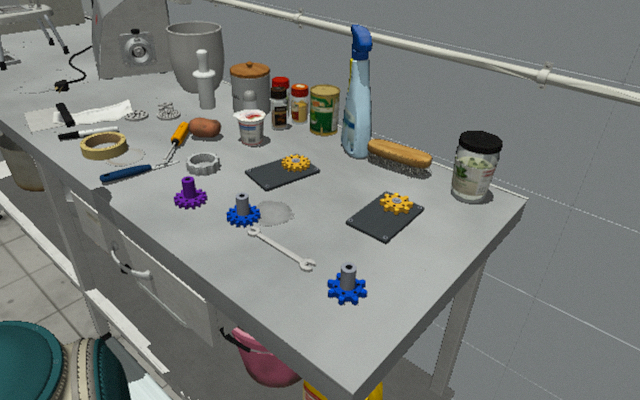

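The top view shows blue gears at about (281,257) and (399,264), and the plates at (253,181) and (368,173) with brass masters at their upper ends. The purple decoy is at (228,272). Next I'll measure centres and zoom in to count teeth.

Run:
```python
from h import *
a=cv2.imread('pics/top.png')
hsv=cv2.cvtColor(a,cv2.COLOR_BGR2HSV)
def comps(m,lo,hi,box):
    m=m.copy();k=np.zeros_like(m);x0,y0,x1,y1=box;k[y0:y1,x0:x1]=m[y0:y1,x0:x1]
    cs,_=cv2.findContours(k,cv2.RETR_EXTERNAL,cv2.CHAIN_APPROX_NONE)
    return [c for c in cs if lo<cv2.contourArea(c)<hi]
blue=cv2.inRange(hsv,(105,150,60),(122,255,255)); yel=cv2.inRange(hsv,(12,130,120),(32,255,255)); dark=cv2.inRange(hsv,(0,0,0),(179,120,85))
for nm,m,z,box in(("blue",blue,.012,(250,235,430,300)),("yel",yel,.02,(230,130,400,190))):
    for c in comps(m,150,3000,box):
        p,r=cv2.minEnclosingCircle(c);M=cv2.moments(cv2.convexHull(c));q=(M['m10']/M['m00'],M['m01']/M['m00'])
        print(nm,np.round(p,1),round(r,1),np.round(q,1),onz("top",p,z).round(4),onz("top",q,z).round(4))
for c in comps(dark|yel,1500,6000,(220,130,400,225)):
    r=cv2.minAreaRect(c);b=cv2.boxPoints(r);print("plate",r,[onz("top",p,.008)[:2].round(4).tolist() for p in b], onz("top",r[0],.008).round(4))
s=cv2.imread('pics/scene.png')
t=[cv2.resize(a[y-24:y+24,x-24:x+24],(260,260),interpolation=cv2.INTER_CUBIC) for x,y in((255,166),(368,156),(281,257),(399,264))]
u=[cv2.resize(s[y-24:y+24,x-24:x+24],(260,260),interpolation=cv2.INTER_CUBIC) for x,y in((296,162),(397,203))]
cv2.imwrite('pics/m.png',np.vstack([np.hstack(t[:2]+u[:1]),np.hstack(t[2:]+u[1:])]))
```

```text
blue [398.7 263.2] 14.0 [398.1 262.9] [ 0.4342 -0.0266  0.012 ] [ 0.4348 -0.0254  0.012 ]
blue [280.7 256.3] 13.9 [280.7 256.3] [0.4507 0.2326 0.012 ] [0.4508 0.2325 0.012 ]
yel [255.1 165.5] 14.1 [255.3 165.7] [0.6513 0.2886 0.02  ] [0.6509 0.2881 0.02  ]
yel [367.8 155.6] 14.0 [367.6 155.6] [0.6718 0.0389 0.02  ] [0.6718 0.0393 0.02  ]
plate ((253.18824768066406, 181.6529541015625), (40.13214111328125, 61.933650970458984), 12.528807640075684) [[0.5592, 0.3528], [0.6952, 0.3238], [0.6749, 0.2357], [0.5393, 0.2655]] [0.6168 0.2945 0.008 ]
plate ((367.6875915527344, 172.1912841796875), (61.54750442504883, 40.193668365478516), 88.26429748535156) [[0.7052, 0.0845], [0.7074, -0.0059], [0.5686, -0.0077], [0.5664, 0.0818]] [0.6366 0.0382 0.008 ]
```

View pics/m.png

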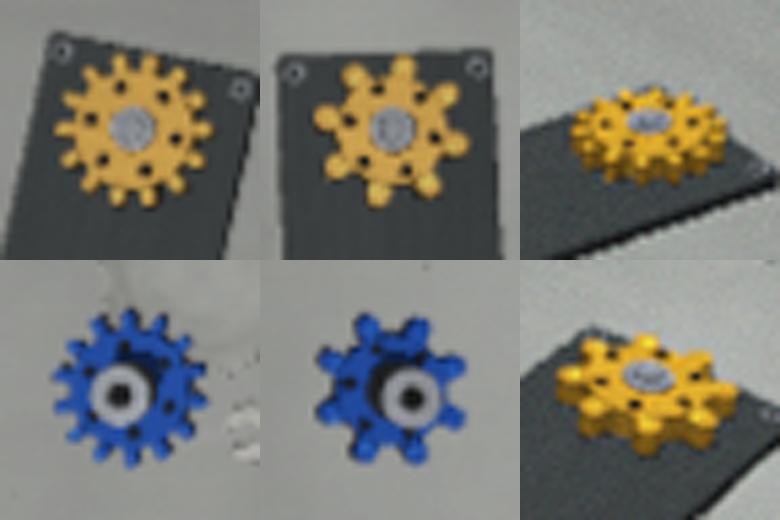

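The masters and gears pair up as left plate (255,166) = fine with 14 teeth, right plate (368,156) = coarse with 8. The left blue gear (281,257) is fine and the right one (399,264) is coarse. I'll start with the fine gear.

drive_tool --rows '[[[0,0,0.02],[3.8,-4.4,-1],6],[[0,0,0.02],[3.8,-4.4,-1],6],[[0,0,0.02],[3.8,-4.4,-1],6],[[0,0,0.02],[3.8,-4.4,-1],6],[[0,0,0.02],[3.8,-4.4,-1],6],[[0,0,0.01],[3.8,-4.4,-1],6],[[0,0,0],[3.8,-4.4,-1],6],[[0,0,0],[0,0,0],6]]' --force 40

```text
clock: 1.1
position: [0.4493, 0.2346, 0.1712]
ee_rot: [-0.0, 0.108, 0.994, -0.001]
contact_force: [-1.2, -0.1, -0.7]
width: 0.06
gripper_force: 0.0
```

Run:
```python
from h import *
w=grab("wrist","w1.png")
hsv=cv2.cvtColor(w,cv2.COLOR_BGR2HSV)
m=cv2.inRange(hsv,(105,150,40),(122,255,255))
cs,_=cv2.findContours(m,cv2.RETR_EXTERNAL,cv2.CHAIN_APPROX_NONE)
for c in cs:
    if cv2.contourArea(c)>200:
        p=np.array([onz("wrist",q[0],.012)[:2] for q in cv2.convexHull(c)],np.float32)
        print(cv2.contourArea(c),cv2.boundingRect(c),cv2.minEnclosingCircle(p.reshape(-1,1,2)*1000))
for n,p in(("coarse hub",(402.9,265.5)),("fine hub",(281-24+120*.1846,257-24+(396-260)*.1846))): print(n,onz("top",p,.05).round(4))
```

```text
673.0 (91, 198, 40, 47) ((430.99835205078125, -19.90161895751953), 31.952112197875977)
1231.0 (291, 158, 62, 55) ((447.944580078125, 236.441650390625), 30.619651794433594)
coarse hub [ 0.4324 -0.0281  0.05  ]
fine hub [0.4494 0.2322 0.05  ]
```

View pics/w1.png

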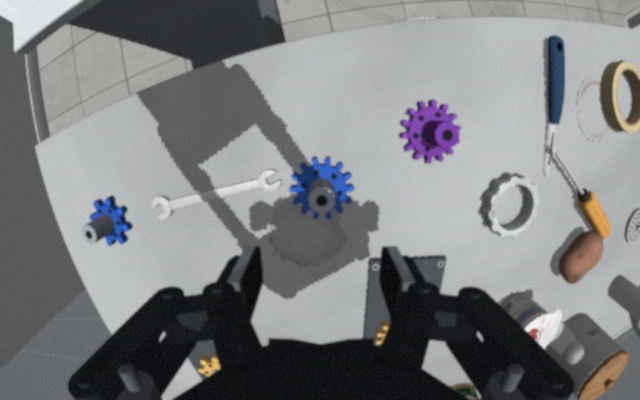

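The wrist view shows the fine gear at (322,187), between the open fingers. The estimates agree on about (0.449, 0.2335), so I descend.

drive_tool --rows '[[[0,0,0],[0,-0.1,-4.5],6],[[0,0,0],[0,0,-4.5],6],[[0,0,0],[0,0,-3],6],[[0,0,0],[0,0,-2.1],6],[[0,0,0],[0,0,0],6],[[0,0,0],[0,0,0],2],[[0,0,0],[0,0,0],2],[[0,0,0],[0,0,0],2]]'

```text
clock: 2.15
position: [0.4479, 0.2371, 0.0327]
ee_rot: [0.001, 0.105, 0.994, 0.001]
contact_force: [-1.1, 0.6, 6.6]
width: 0.0229
gripper_force: 39.4
```

drive_tool --rows '[[[0,0,0],[0,0,3],2],[[0,0,0],[0,0,4],2],[[0,0,0],[4,2,0],2],[[0,0,0],[5,2.5,0],2],[[0,0,0],[4.2,2.1,0],2],[[0,0,0],[0,0,0],2],[[0,0,0],[0,0,0],2]]'

```text
clock: 3.02
position: [0.5782, 0.3022, 0.1006]
ee_rot: [-0.001, 0.105, 0.994, -0.001]
contact_force: [-0.8, -0.5, -2.0]
width: 0.0227
gripper_force: 39.8
```

```bash
cat > rel.py <<'E'
# gear (blue ring hull) vs master in top view: args: gear box, z of gear top, post px box
from h import *
import sys
def circ(box,lo,hi,z,im,cam="top"):
    hsv=cv2.cvtColor(im,cv2.COLOR_BGR2HSV);x0,y0,x1,y1=box
    m=np.zeros(hsv.shape[:2],np.uint8);m[y0:y1,x0:x1]=cv2.inRange(hsv,lo,hi)[y0:y1,x0:x1]
    pts=cv2.findNonZero(m)
    if pts is None: return None
    cs,_=cv2.findContours(m,cv2.RETR_EXTERNAL,cv2.CHAIN_APPROX_NONE);c=max(cs,key=cv2.contourArea)
    p=np.array([onz(cam,q[0],z)[:2] for q in cv2.convexHull(c)],np.float32)*1000
    ctr,r=cv2.minEnclosingCircle(p.reshape(-1,1,2));return np.array(ctr),r,cv2.boundingRect(c)
B=((105,150,40),(122,255,255));Y=((12,130,100),(32,255,255))
E
python3 - <<'E'
from rel import *
im=grab("top","t2.png");print(manip.get_state()["position"])
print(circ((200,130,320,245),*B,.085,im), circ((225,130,290,200),*Y,.02,im))
cv2.imwrite('pics/t2c.png',cv2.resize(im[110:260,200:420],(660,450)))
E
```

```text
[0.57777843 0.30204454 0.10072668]
(array([560.07629395, 286.42175293]), 7.997871398925781, (247, 201, 7, 8)) (array([652.41625977, 288.73986816]), 29.86417579650879, (243, 152, 26, 24))
```

View pics/t2c.png

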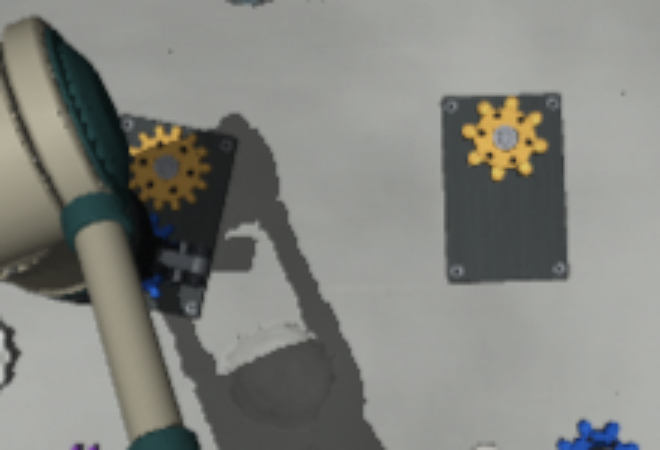

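The gear is held at crop position (160,255), next to the fine master. I'll lower it until I feel the plate.

drive_tool --rows '[[[0,0,0],[0,0,-2.5],2],[[0,0,0],[0,0,-2],2],[[0,0,0],[0,0,-0.9],2],[[0,0,0],[0,0,0],2],[[0,0,0],[0,0,0],2]]'

```text
clock: 3.7
position: [0.5797, 0.3029, 0.0483]
ee_rot: [0.001, 0.105, 0.994, 0.0]
contact_force: [-0.2, 0.2, -1.5]
width: 0.0223
gripper_force: 39.8
```

drive_tool --rows '[[[0,0,0],[0,0,-0.2],2],[[0,0,0],[0,0,-0.1],2],[[0,0,0],[0,0,-0.1],2],[[0,0,0],[0,0,0],2]]'

```text
clock: 4.2
position: [0.5793, 0.3027, 0.0432]
ee_rot: [-0.0, 0.105, 0.994, -0.0]
contact_force: [-0.1, -0.4, -2.4]
width: 0.0228
gripper_force: 39.8
```

drive_tool --rows '[[[0,0,0],[0,0,-0.1],2],[[0,0,0],[0,0,-0.1],2],[[0,0,0],[0,0,0],2]]'

```text
clock: 4.58
position: [0.5793, 0.3027, 0.0412]
ee_rot: [-0.0, 0.105, 0.994, -0.0]
contact_force: [1.1, -0.3, -2.4]
width: 0.023
gripper_force: 39.8
```

drive_tool --rows '[[[0,0,0],[0,0,-0.1],2],[[0,0,0],[0,0,0],2]]'

```text
clock: 4.82
position: [0.5794, 0.3027, 0.0407]
ee_rot: [0.0, 0.105, 0.994, 0.0]
contact_force: [-1.4, -0.7, 2.6]
width: 0.0224
gripper_force: 40.3
```

drive_tool --rows '[[[0,0,0],[0,0,-0.1],2],[[0,0,0],[0,0,0],2]]'

```text
clock: 5.08
position: [0.5794, 0.3027, 0.0407]
ee_rot: [0.0, 0.105, 0.994, 0.0]
contact_force: [-1.9, -1.4, 6.1]
width: 0.0226
gripper_force: 40.8
```

drive_tool --rows '[[[0,0,0],[0.3,-0.06,0.1],2],[[0,0,0],[0.3,-0.06,0],2],[[0,0,0],[0.2,-0.04,0],2],[[0,0,0],[0.1,-0.02,0],2],[[0,0,0],[0.1,-0.02,0],2],[[0,0,0],[0,0,0],2]]'

```text
clock: 5.82
position: [0.5879, 0.3011, 0.0408]
ee_rot: [-0.001, 0.105, 0.994, 0.0]
contact_force: [-5.9, 1.0, 5.5]
width: 0.0229
gripper_force: 40.6
```

drive_tool --rows '[[[0,0,0],[0.1,-0.02,0],2],[[0,0,0],[0.1,-0.02,0],2],[[0,0,0],[0,0,0],2]]'

```text
clock: 6.2
position: [0.5902, 0.3007, 0.0408]
ee_rot: [-0.001, 0.105, 0.994, 0.0]
contact_force: [-4.2, 1.4, 5.6]
width: 0.023
gripper_force: 40.7
```

drive_tool --rows '[[[0,0,0],[0.1,-0.02,0],2],[[0,0,0],[0.1,-0.02,0],2],[[0,0,0],[0,0,0],2]]'

```text
clock: 6.58
position: [0.5924, 0.3003, 0.0408]
ee_rot: [-0.001, 0.105, 0.994, 0.0]
contact_force: [-3.4, -0.6, 5.9]
width: 0.0225
gripper_force: 40.7
```

drive_tool --rows '[[[0,0,0],[0.1,-0.02,0],2],[[0,0,0],[0,0,0],2]]'

```text
clock: 6.82
position: [0.5931, 0.3002, 0.0408]
ee_rot: [-0.001, 0.105, 0.994, 0.0]
contact_force: [-5.1, 0.2, 6.4]
width: 0.0226
gripper_force: 40.7
```

drive_tool --rows '[[[0,0,0],[0.1,-0.02,0],2],[[0,0,0],[0,0,0],2]]'

```text
clock: 7.08
position: [0.5933, 0.3001, 0.0409]
ee_rot: [-0.002, 0.105, 0.994, 0.0]
contact_force: [-6.5, 1.0, 7.3]
width: 0.0227
gripper_force: 40.7
```

drive_tool --rows '[[[0,0,0],[0.1,-0.02,0],2],[[0,0,0],[0,0,0],2]]'

```text
clock: 7.32
position: [0.5935, 0.3001, 0.0409]
ee_rot: [-0.003, 0.106, 0.994, 0.0]
contact_force: [-8.4, 1.9, 9.4]
width: 0.0231
gripper_force: 40.9
```

drive_tool --rows '[[[0,0,0],[-0.1,0.02,0],2],[[0,0,0],[0,0,0],5],[[0,0,0],[0,0,0],5],[[0,0,0],[0,0,4],5],[[0,0,0],[0,0,5],5],[[0,0,0],[-3,-5,2],6],[[0,0,0],[-3,-5,0],6],[[0,0,0],[-3,-5,0],6]]'

```text
clock: 8.32
position: [0.5053, 0.1479, 0.1507]
ee_rot: [0.001, 0.105, 0.994, -0.0]
contact_force: [0.0, -0.7, 0.4]
width: 0.0597
gripper_force: 0.0
```

Run:
```python
from rel import *
im=grab("top","t3.png");w=grab("wrist","w3.png");s=grab("scene");print(manip.get_state()["position"])
g=circ((220,130,300,230),*B,.02,im);p=circ((225,130,290,200),*Y,.02,im);print(g,p)
try: print(np.linalg.norm(g[0]-p[0]))
except Exception: pass
cv2.imwrite('pics/c3.png',np.hstack([cv2.resize(im[130:210,215:295],(400,400),interpolation=cv2.INTER_CUBIC),cv2.resize(s[120:220,240:340],(400,400),interpolation=cv2.INTER_CUBIC)]))
```

```text
[0.50417419 0.14744528 0.15048913]
(array([595.8180542 , 297.36712646]), 31.819482803344727, (237, 177, 29, 28)) (array([650.64367676, 287.37194824]), 31.224178314208984, (242, 152, 28, 28))
55.729278450739386
```

View pics/c3.png

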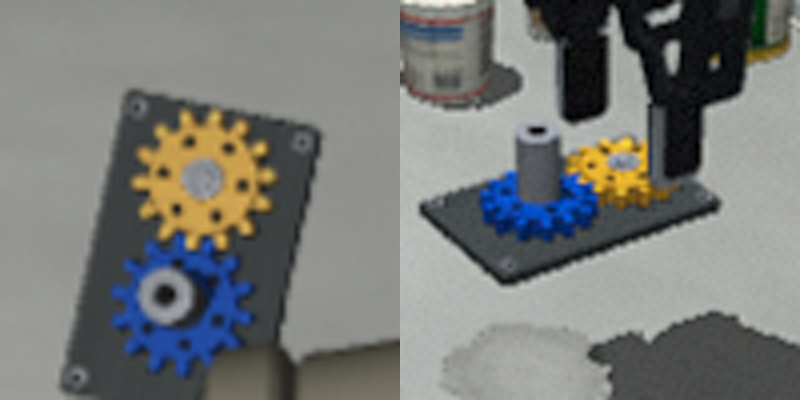

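The pair lies flat with teeth engaged (top crop: master (203,180), gear near (180,305)). I'll measure it again once the arm is clear. The coarse gear is next.

drive_tool --rows '[[[0,0,0.07],[-2.4,-5.5,0],6],[[0,0,0.07],[-2.4,-5.5,0],6],[[0,0,0.07],[-2.4,-5.5,0],6],[[0,0,0],[0,0,0],6],[[0,0,0],[0,0,0],6]]'

```text
clock: 9.1
position: [0.435, -0.0153, 0.1506]
ee_rot: [0.001, 0.001, 1.0, 0.0]
contact_force: [0.2, -0.0, -0.1]
width: 0.0601
gripper_force: 0.0
```

Run:
```python
from rel import *
im=grab("top","t4.png");w=grab("wrist","w4.png");print(manip.get_state()["position"],manip.get_state()["ee_rot"])
g=circ((220,130,300,230),*B,.02,im);p=circ((225,130,290,200),*Y,.02,im);print(g,p,np.linalg.norm(g[0]-p[0]))
print(circ((250,120,400,240),*B,.012,w,"wrist"))
# hub vs post centre in top image (grey circle)
for n,box in(("hub",(235,175,265,205)),("post",(245,155,266,177))):
    x0,y0,x1,y1=box;hs=cv2.cvtColor(im,cv2.COLOR_BGR2HSV)[y0:y1,x0:x1];m=cv2.inRange(hs,(0,0,100),(179,70,255))
    k,l,st,ce=cv2.connectedComponentsWithStats(m);i=1+np.argmax(st[1:,4]);q=ce[i]+[x0,y0];print(n,st[i],q,onz("top",q,.058 if n=="hub" else .024))
```

```text
[ 0.43470113 -0.01447819  0.15042346] [ 5.70815416e-04 -2.88607000e-04  9.99999766e-01  2.41806880e-04]
(array([596.20196533, 297.36474609]), 31.728574752807617, (237, 177, 29, 28)) (array([651.05755615, 287.46487427]), 31.49921989440918, (242, 152, 28, 28)) 55.74175550177967
(array([431.31530762, -26.01505089]), 30.69089126586914, (277, 159, 64, 50))
hub [ 8  9 11 11 76] [247.78947368 188.88157895] [0.59543664 0.29762171 0.058     ]
post [ 6  7  9  8 53] [255.01886792 165.35849057] [0.65095016 0.28802782 0.024     ]
```

drive_tool --rows '[[[0,0,0],[-0.3,-1.1,-4.5],6],[[0,0,0],[0,0,-4.5],6],[[0,0,0],[0,0,-2],6],[[0,0,0],[0,0,-0.9],6],[[0,0,0],[0,0,0],6],[[0,0,0],[0,0,0],2],[[0,0,0],[0,0,0],2],[[0,0,0],[0,0,0],2]]'

```text
clock: 10.2
position: [0.4311, -0.0265, 0.0323]
ee_rot: [0.001, 0.001, 1.0, -0.0]
contact_force: [-0.7, 2.2, 6.6]
width: 0.0227
gripper_force: 39.1
```

drive_tool --rows '[[[0,0,0],[0,0,3],2],[[0,0,0],[0,0,4],2],[[0,0,0],[4,1.6,0],2],[[0,0,0],[5,2,0],2],[[0,0,0],[4.5,1.7,0],2],[[0,0,0],[3,1.15,0],2],[[0,0,0],[0,0,0],2],[[0,0,0],[0,0,0],2]]'

```text
clock: 11.2
position: [0.594, 0.0378, 0.1007]
ee_rot: [-0.001, 0.0, 1.0, -0.0]
contact_force: [-0.2, -0.6, -2.1]
width: 0.0227
gripper_force: 39.6
```

drive_tool --rows '[[[0,0,0],[0,0,-2.5],2],[[0,0,0],[0,0,-2],2],[[0,0,0],[0,0,-1.2],2],[[0,0,0],[0,0,-0.1],2],[[0,0,0],[0,0,0],2]]'

```text
clock: 11.82
position: [0.5956, 0.0378, 0.044]
ee_rot: [0.001, 0.001, 1.0, -0.0]
contact_force: [0.2, -0.2, -1.9]
width: 0.0223
gripper_force: 39.6
```

drive_tool --rows '[[[0,0,0],[0,0,-0.1],2],[[0,0,0],[0,0,0],2]]'

```text
clock: 12.08
position: [0.5956, 0.038, 0.0428]
ee_rot: [0.0, 0.0, 1.0, 0.0]
contact_force: [-0.9, -0.7, -1.4]
width: 0.0229
gripper_force: 39.6
```

drive_tool --rows '[[[0,0,0],[0,0,-0.1],2],[[0,0,0],[0,0,0],2]]'

```text
clock: 12.32
position: [0.5953, 0.038, 0.0413]
ee_rot: [-0.0, 0.0, 1.0, 0.0]
contact_force: [0.7, 0.7, -1.7]
width: 0.0229
gripper_force: 39.6
```

drive_tool --rows '[[[0,0,0],[0,0,-0.1],2],[[0,0,0],[0,0,0],2]]'

```text
clock: 12.58
position: [0.5954, 0.038, 0.0404]
ee_rot: [0.0, 0.0, 1.0, 0.0]
contact_force: [-0.4, 0.2, -1.1]
width: 0.0226
gripper_force: 39.7
```

drive_tool --rows '[[[0,0,0],[0,0,-0.05],2],[[0,0,0],[0,0,0],2]]'

```text
clock: 12.82
position: [0.5954, 0.038, 0.0403]
ee_rot: [0.0, 0.0, 1.0, 0.0]
contact_force: [-1.6, 0.1, 3.4]
width: 0.0228
gripper_force: 40.1
```

drive_tool --rows '[[[0,0,0],[0.3,0,0],2],[[0,0,0],[0.3,0.02,0],2],[[0,0,0],[0.2,0,0],2],[[0,0,0],[0.1,0,0],2],[[0,0,0],[0.1,0,0],2],[[0,0,0],[0.1,0,0],2],[[0,0,0],[0.1,0,0],2],[[0,0,0],[0,0,0],2]]'

```text
clock: 13.82
position: [0.6045, 0.0383, 0.0404]
ee_rot: [-0.003, 0.0, 1.0, 0.0]
contact_force: [-6.7, 0.0, 9.6]
width: 0.0231
gripper_force: 40.8
```

drive_tool --rows '[[[0,0,0],[0.1,0,0],2],[[0,0,0],[0.1,0,0],2],[[0,0,0],[0.1,0.02,0],2],[[0,0,0],[0,0,0],2]]'

```text
clock: 14.32
position: [0.6078, 0.0385, 0.0404]
ee_rot: [-0.002, 0.0, 1.0, 0.0]
contact_force: [-7.3, 0.1, 8.6]
width: 0.0224
gripper_force: 40.8
```

drive_tool --rows '[[[0,0,0],[0.1,0,0],2],[[0,0,0],[0.1,0,0],2],[[0,0,0],[0,0,0],2]]'

```text
clock: 14.7
position: [0.609, 0.0385, 0.0405]
ee_rot: [-0.003, 0.0, 1.0, 0.0]
contact_force: [-7.0, -0.7, 9.8]
width: 0.023
gripper_force: 40.8
```

drive_tool --rows '[[[0,0,0],[0.1,0,0.05],2],[[0,0,0],[0.1,0,0.05],2],[[0,0,0],[0,0,0],2]]'

```text
clock: 15.08
position: [0.6099, 0.0386, 0.0406]
ee_rot: [-0.005, 0.0, 1.0, 0.0]
contact_force: [-8.3, -2.1, 7.7]
width: 0.0231
gripper_force: 40.5
```

drive_tool --rows '[[[0,0,0],[0.1,0,0],2],[[0,0,0],[0.1,0,0],2],[[0,0,0],[0,0,0],2]]'

```text
clock: 15.45
position: [0.6102, 0.0386, 0.0407]
ee_rot: [-0.006, 0.0, 1.0, 0.0]
contact_force: [-11.0, -1.2, 10.6]
width: 0.0227
gripper_force: 40.7
```

drive_tool --rows '[[[0,0,0],[0.1,0,0],2],[[0,0,0],[0,0,0],2]]'

```text
clock: 15.7
position: [0.6104, 0.0386, 0.0407]
ee_rot: [-0.007, 0.0, 1.0, 0.0]
contact_force: [-12.4, -0.2, 12.4]
width: 0.0227
gripper_force: 40.9
```

The fine gear stopped at a TCP estimate of 59 mm, but this one stopped at about 61 mm, so it may be caught partway. I'll ease off and wiggle it while pushing.

drive_tool --rows '[[[0,0,0],[-0.3,0,0.05],2],[[0,0,0.08],[0,0,0],2],[[0,0,-0.08],[0.1,0,0],2],[[0,0,-0.08],[0,0,0],2],[[0,0,0.08],[0.1,0,0],2],[[0,0,0],[0,0,0],2]]'

```text
clock: 16.45
position: [0.611, 0.0391, 0.0407]
ee_rot: [-0.006, -0.0, 1.0, 0.001]
contact_force: [-7.9, 1.2, 6.8]
width: 0.0229
gripper_force: 40.4
```

drive_tool --rows '[[[0,0,0.08],[0,0.1,0],2],[[0,0,-0.08],[0.1,-0.1,0],2],[[0,0,-0.08],[0,-0.1,0],2],[[0,0,0.08],[0,0.1,0],2],[[0,0,0],[0,0,0],2]]'

```text
clock: 17.08
position: [0.6114, 0.0393, 0.0407]
ee_rot: [-0.006, -0.0, 1.0, 0.001]
contact_force: [-9.6, 1.5, 7.8]
width: 0.0228
gripper_force: 40.5
```

drive_tool --rows '[[[0,0,0],[-0.3,0,0],2],[[0,0,0],[0,0,0],5],[[0,0,0],[0,0,0],5],[[0,0,0],[0,0,4],5],[[0,0,0],[0,0,5],5],[[0,0,0],[-5,-2,0],5],[[0,0,0],[-5,-2,0],5],[[0,0,0],[-5,-2,0],5]]'

```text
clock: 18.08
position: [0.4638, -0.0224, 0.1317]
ee_rot: [0.001, 0.0, 1.0, -0.0]
contact_force: [0.5, -0.2, 0.4]
width: 0.0499
gripper_force: 0.0
```

```bash
cat > meas.py <<'E'
from rel import *
im=grab("top","t5.png");s=grab("scene");print(manip.get_state()["position"])
g=circ((340,160,400,215),*B,.02,im);p=circ((340,130,400,200),*Y,.02,im);print(g,p,np.linalg.norm(g[0]-p[0]))
hs0=cv2.cvtColor(im,cv2.COLOR_BGR2HSV);c=[]
for n,box in(("hub",(358,170,385,200)),("post",(357,145,379,167)),("fhub",(235,175,265,205)),("fpost",(245,155,266,177))):
    x0,y0,x1,y1=box;m=cv2.inRange(hs0[y0:y1,x0:x1],(0,0,100),(179,70,255))
    k,l,st,ce=cv2.connectedComponentsWithStats(m);i=1+np.argmax(st[1:,4]);q=ce[i]+[x0,y0];c.append(onz("top",q,.058 if "hub" in n else .024));print(n,st[i],q,c[-1])
print(np.linalg.norm((c[0]-c[1])[:2]),np.linalg.norm((c[2]-c[3])[:2]))
cv2.imwrite('pics/c5.png',np.hstack([cv2.resize(im[130:210,330:410],(400,400),interpolation=cv2.INTER_CUBIC),cv2.resize(s[160:260,335:435],(400,400),interpolation=cv2.INTER_CUBIC)]))
E
python3 meas.py
```

```text
[ 0.45838223 -0.02227323  0.13088629]
(array([611.28167725,  38.60908508]), 31.557830810546875, (355, 170, 28, 27)) (array([671.6706543 ,  38.49370956]), 31.488422393798828, (354, 142, 28, 28)) 60.38908726541678
hub [ 8  6 10 11 76] [370.5        180.73684211] [0.61113784 0.03845137 0.058     ]
post [ 7  7  9  8 53] [367.96226415 155.56603774] [0.67120329 0.03897596 0.024     ]
fhub [ 8  9 11 11 78] [247.80769231 188.84615385] [0.59551151 0.29758367 0.058     ]
fpost [ 6  7  9  8 52] [254.94230769 165.34615385] [0.6509786  0.28819658 0.024     ]
0.06006774355997812 0.05625580116191728
```

View pics/c5.png

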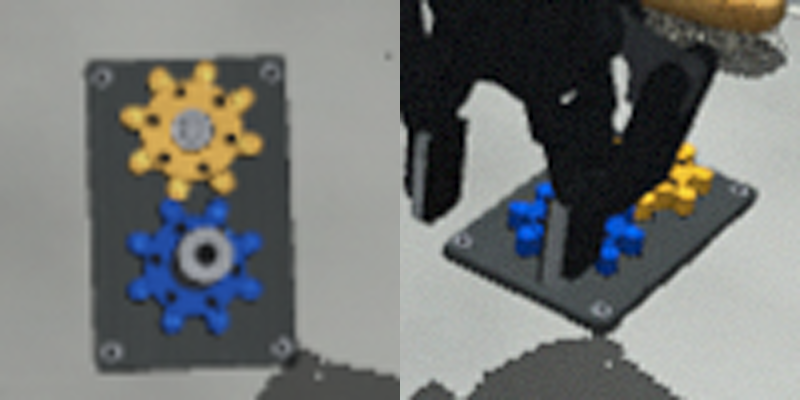

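Coarse pair: tooth tips face each other (gear tips at (178,210) and (218,210) against master tips at (178,190) and (222,183)), with the axes 60 mm apart. This is a symmetric jam. I'll regrip, back off, turn the gear half a pitch (22.5°) and push again.

drive_tool --rows '[[[0,0,-0.05],[3.8,1.52,0],5],[[0,0,-0.05],[3.8,1.52,0],5],[[0,0,-0.05],[3.8,1.52,0],5],[[0,0,-0.05],[3.8,1.52,0],5],[[0,0,0],[0,0,0],5],[[0,0,0],[0,0,0],5]]'

```text
clock: 18.92
position: [0.6162, 0.0392, 0.1309]
ee_rot: [-0.0, 0.1, 0.995, -0.0]
contact_force: [-0.1, 0.2, 0.3]
width: 0.0498
gripper_force: 0.0
```

drive_tool --rows '[[[0,0,0],[-0.5,-0.1,-4],5],[[0,0,0],[0,0,-3],5],[[0,0,0],[0,0,-1.5],5],[[0,0,0],[0,0,-0.5],5],[[0,0,0],[0,0,0],5],[[0,0,0],[0,0,0],2],[[0,0,0],[0,0,0],2],[[0,0,0],[0,0,0],2]]'

```text
clock: 19.92
position: [0.6121, 0.0382, 0.0426]
ee_rot: [0.001, 0.1, 0.995, 0.0]
contact_force: [-0.7, 0.1, 5.8]
width: 0.0226
gripper_force: 39.4
```

drive_tool --rows '[[[0,0,0],[-0.4,0,0.1],2],[[0,0,0],[-0.5,0,0],2],[[0,0,0.13],[0,0,0],2],[[0,0,0.13],[0,0,0],2],[[0,0,0.13],[0,0,0],2],[[0,0,0],[0,0,-0.1],2],[[0,0,0],[0,0,0],2]]'

```text
clock: 20.8
position: [0.6021, 0.0379, 0.0425]
ee_rot: [0.0, -0.094, 0.996, -0.0]
contact_force: [-1.0, -1.7, 9.2]
width: 0.0225
gripper_force: 40.4
```

drive_tool --rows '[[[0,0,0],[0.3,0.02,0],2],[[0,0,0],[0.2,0.02,0],2],[[0,0,0],[0.1,0,0],2],[[0,0,0],[0.1,0,0],2],[[0,0,0],[0.1,0,0],2],[[0,0,0],[0.1,0,0],2],[[0,0,0],[0,0,0],2]]'

```text
clock: 21.68
position: [0.6033, 0.038, 0.0429]
ee_rot: [-0.008, -0.094, 0.996, 0.0]
contact_force: [-15.2, -3.3, 23.7]
width: 0.0229
gripper_force: 41.6
```

drive_tool --rows '[[[0,0,0],[-0.6,0,0.1],2],[[0,0,0],[0,0,0.1],2],[[0,0,0],[0,0,0],2]]'

```text
clock: 22.05
position: [0.6053, 0.0387, 0.0428]
ee_rot: [-0.0, -0.094, 0.996, 0.0]
contact_force: [-0.9, -0.1, -1.0]
width: 0.0226
gripper_force: 39.3
```

drive_tool --rows '[[[0,0,0],[0.2,0,0],2],[[0,0,0],[0.2,0,0],2],[[0,0,0],[0,0,0],2]]'

```text
clock: 22.42
position: [0.6097, 0.0386, 0.0431]
ee_rot: [0.0, -0.094, 0.996, 0.0]
contact_force: [-0.4, -0.8, -1.9]
width: 0.0225
gripper_force: 39.3
```

drive_tool --rows '[[[0,0,0],[0.1,0,0],2],[[0,0,0],[0.1,0,0],2],[[0,0,0],[0,0,0],2]]'

```text
clock: 22.8
position: [0.6114, 0.0386, 0.0434]
ee_rot: [0.0, -0.094, 0.996, 0.0]
contact_force: [0.4, -0.1, -1.4]
width: 0.0227
gripper_force: 39.3
```

drive_tool --rows '[[[0,0,0],[0.1,0,0],2],[[0,0,0],[0.1,0,0],2],[[0,0,0],[0,0,0],2]]'

```text
clock: 23.18
position: [0.6134, 0.0386, 0.0433]
ee_rot: [0.0, -0.094, 0.996, 0.0]
contact_force: [0.2, 0.7, -1.0]
width: 0.0227
gripper_force: 39.3
```

drive_tool --rows '[[[0,0,0],[0.1,0,0],2],[[0,0,0],[0,0,0],2]]'

```text
clock: 23.42
position: [0.6143, 0.0386, 0.0433]
ee_rot: [-0.0, -0.094, 0.996, 0.0]
contact_force: [0.2, 0.1, -2.1]
width: 0.0228
gripper_force: 39.3
```

drive_tool --rows '[[[0,0,0],[0.1,0,0],2],[[0,0,0],[0,0,0],2]]'

```text
clock: 23.68
position: [0.6154, 0.0386, 0.0433]
ee_rot: [0.0, -0.094, 0.996, 0.0]
contact_force: [0.5, -1.2, -2.8]
width: 0.023
gripper_force: 39.3
```

drive_tool --rows '[[[0,0,0],[0.1,0,0],2],[[0,0,0],[0,0,0],2]]'

```text
clock: 23.92
position: [0.6165, 0.0386, 0.0434]
ee_rot: [0.0, -0.094, 0.996, 0.0]
contact_force: [0.1, 0.0, -1.2]
width: 0.0231
gripper_force: 39.3
```

drive_tool --rows '[[[0,0,0],[0.05,0,0],2],[[0,0,0],[0,0,0],2]]'

```text
clock: 24.18
position: [0.6169, 0.0386, 0.0433]
ee_rot: [0.0, -0.094, 0.996, 0.0]
contact_force: [-0.1, 0.4, -1.9]
width: 0.0227
gripper_force: 39.3
```

drive_tool --rows '[[[0,0,0],[0.05,0,0],2],[[0,0,0],[0,0,0],2]]'

```text
clock: 24.42
position: [0.6174, 0.0386, 0.0433]
ee_rot: [0.0, -0.094, 0.996, 0.0]
contact_force: [0.5, -0.0, -1.6]
width: 0.0227
gripper_force: 39.3
```

drive_tool --rows '[[[0,0,0],[0.05,0,0],2],[[0,0,0],[0,0,0],2]]'

```text
clock: 24.68
position: [0.6179, 0.0386, 0.0433]
ee_rot: [0.0, -0.094, 0.996, 0.0]
contact_force: [0.2, -0.4, -1.3]
width: 0.0226
gripper_force: 39.3
```

drive_tool --rows '[[[0,0,0],[0.05,0,0],2],[[0,0,0],[0,0,0],2]]'

```text
clock: 24.92
position: [0.6183, 0.0386, 0.0433]
ee_rot: [-0.0, -0.094, 0.996, 0.0]
contact_force: [-0.7, -0.8, -1.8]
width: 0.0226
gripper_force: 39.3
```

drive_tool --rows '[[[0,0,0],[0,0,-0.05],2],[[0,0,0],[0,0,-0.05],2],[[0,0,0],[0,0,0],5],[[0,0,0],[0,0,0],5],[[0,0,0],[0,0,4],5],[[0,0,0],[0,0,5],5],[[0,0,0],[-6,-1,0],5],[[0,0,0],[-6,-1,0],5]]'

```text
clock: 25.92
position: [0.4979, 0.0183, 0.1331]
ee_rot: [0.001, -0.095, 0.996, -0.0]
contact_force: [-0.4, -0.4, -0.2]
width: 0.0505
gripper_force: 0.0
```

drive_tool --rows '[[[0,0,0],[-6,-1,0],5],[[0,0,0],[0,0,0],5]]'

```text
clock: 26.18
position: [0.432, 0.009, 0.1317]
ee_rot: [-0.003, -0.094, 0.996, 0.001]
contact_force: [0.6, -0.1, -0.2]
width: 0.0497
gripper_force: 0.0
```

```bash
sed -i 's/t5/t6/;s/c5/c6/' meas.py; python3 meas.py
```

```text
[0.43877635 0.00844808 0.13298827]
(array([617.50299072,  36.92207336]), 31.42937469482422, (355, 166, 29, 29)) (array([671.28161621,  39.1379509 ]), 31.466995239257812, (354, 143, 28, 27)) 53.82425728841863
hub [ 8  2 11 12 78] [371.06410256 177.97435897] [0.61700383 0.03717546 0.058     ]
post [ 7  7  9  8 53] [367.96226415 155.56603774] [0.67120329 0.03897596 0.024     ]
fhub [ 8  9 11 11 76] [247.67105263 188.82894737] [0.59554976 0.29787223 0.058     ]
fpost [ 6  7  9  8 52] [254.94230769 165.34615385] [0.6509786  0.28819658 0.024     ]
0.05422935925640505 0.0562669948029014
```

View pics/c6.png

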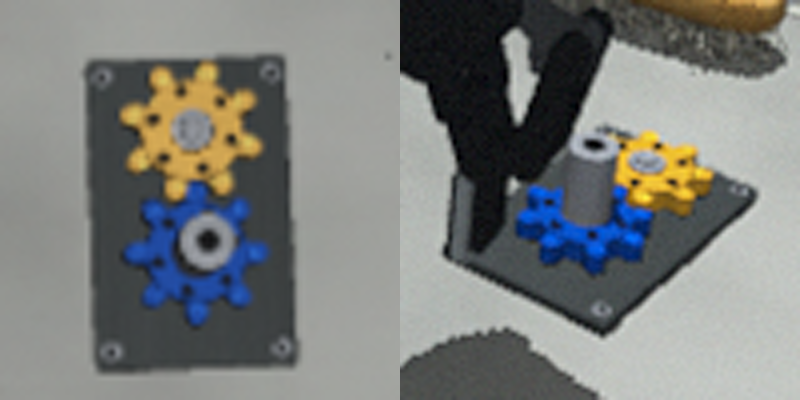

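The coarse gear's tooth now sits deep in the master's gap, flat on the plate and about 54–55 mm between axes. The fine pair reads about 56–57 mm, where it came to a hard stop. Both are bottomed in mesh and the arm is clear, so I'm handing in.

```bash
python3 -c "
from rig import job;print(job.sign_off())"
```

```text
the job is handed in; nothing more can be done
None
```

Both gears are on their matching plates, hub up and in mesh, and the job is handed in. My camera estimates of the axis distances, about 54 mm coarse and 56 mm fine, are roughly 1 mm under the stated ranges. I took that as measurement error.

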